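Guard up, spring drawn to the mark

ROBOT

A 6-joint arm with a two-finger parallel gripper is mounted at the origin on the work surface. World frame = base frame: x ahead of the robot, y to its left, z up, the work surface at z = 0. Lengths are in m, angles in rad, forces in N, time in s.
With the tool pointing down it reaches from about 0.375 to 0.925 m from the base axis. Payload 5.7 kg.
Tool frame: the origin (TCP) lies midway between the tips of the shut fingers; the grasp point (between the pads) lies 19 mm behind it; z points along the fingers, x is the direction in which the jaws open and shut, and the axes are right-handed (so a half turn about z gives the same grasp; the last joint's range is limited). The gripper opens to 88 mm and grips with 3 to 60 N. Pads are 20 mm wide; open, the fingers measure 115 mm over their backs; the gripper's body (75 mm by 178 mm) begins 61 mm behind the grasp point.
Start: joints at [-1.311, 0.359, 1.51, -0, 1.272, -0.115], TCP at [0.22, -0.558, 0.223] pointing down, gripper open.
Joint ranges: [-2.97, 2.97], [-1.01, 2.36], [0.21, 2.38], [-0.96, 4.11], [0.2, 2.71], [-2.98, 2.98]. Speed limits (rad/s): [2.39, 2.39, 3.14, 3.14, 3.14, 3.14].

INTERFACE

Orientations are given as a unit quaternion [x, y, z, w].
In Python, from bench import move_ptp, servo_line, goto_joints, move_gripper, sleep, inverse_kinematics, capture, PlanningError, close_job, spot_in, silhouettes, current_clock, current_joint_pos, current_qvel, current_joint_torque, current_position, current_orientation, current_force, current_torque, current_finger_gap gives the robot as it stands. Calls block until the motion is done:
- move_ptp(position, orientation): joint-space move of the TCP to a pose.
- servo_line(position, orientation=None, rate=0.15, contact_N=None): straight line of the TCP; orientation=None keeps the orientation; rate is the mean speed in m/s. With contact_N (N) it stops when the force on the tool has changed by that much, and returns True; else False.
- goto_joints(angles): joint-space move.
- move_gripper(opening): finger opening in m; the grip force is fixed at half the most; returns when the fingers have stopped.
- sleep(seconds).
- inverse_kinematics(position, orientation): joint angles nearest the present ones, or None.
- capture(name): name is "scene" or "top" or "wrist"; returns a dict with "image" (480x640x3 uint8, blue, green, red), "range_z" (480x640 float32, m along the optical axis (not along the pixel's ray), 0 where there is no reading), "intrinsics" (3x3 intrinsics, pixels), "k1" (the pictures are not rectified: a ray, as slopes to the right and down, at radius r is drawn at 1 + k1 r^2 times it, then the intrinsics apply), "R" (3x3) and "t" (3): a world point X has camera coordinates R X + t. Camera axes: x right, y down, z forward; pixel columns grow to the right and rows downward; lengths in m; the calibration is good to about 2 mm. A picture is of the moment at which its call begins.
A pose or a line that the arm cannot do raises PlanningError and nothing moves.
- close_job(): hands the job in, once; it reports no verdict.
Trained networks look in the newest picture that a camera, given by its name, has taken for a name from the list of things; names that differ only in an ending like _2 or _b are one class to them, and where a whole thing is asked for, a point or a joint stands for the part that bears it (a point fixed in the world has none). Each returns a list of dicts, best first, with "conf" (0 to 1); they miss things now and then, are a little off and sometimes report something else, mostly with a low value. They report only what shows in the picture. A call takes as long as a camera call. They do not tell look-alikes from the thing itself.
- spot_in(camera, query): "xy" ([column, row] in pixels, amid what is visible of it).
- silhouettes(camera, query): "region" (480x640 bool, what is visible of it) and "xy" ([column, row] in pixels, amid what is visible of it).
Readings, each from a call of its own:
- current_clock(): time.
- current_joint_pos(): joint angles.
- current_qvel(): joint speeds.
- current_joint_torque(): joint torques, N m.
- current_position(): TCP position.
- current_orientation(): TCP orientation.
- current_force(): force on the tool from outside, world axes, zero at the start.
- current_torque(): the same for the moment, N m.
- current_finger_gap(): finger opening in m.
Only numpy, scipy, OpenCV 4.12 (cv2) and the standard library are available. Lean on these libraries where they do the work, as an engineer would, in place of code of your own. Each camera call takes 0.05 s, during which the arm holds its last target. There are 200 camera calls.

TASK

Check the spring on the bench rig: first lift the taller grey board out of its slotted block and lean it as a guard, steep but clearly off upright, foot on the bench, against the rig's front rail, square to it and centred in front of the spring, and let go of it. Only then draw the rig's upright round handle out until its pointer stands on the index mark of the scale, and finish with the gripper still holding it there against the spring. Do not shift the index, and leave the other board, the sockets, the wrench and the extension bar where they are.

Things in the scene. Friction and masses are not known exactly. Their poses are not given: they have to be found in the camera images.
- rig: spring rig fixed to the bench: grey base plate 100 (x) x 200 (y) x 12, exposed coil spring along own y, rod drawn out towards own +y, front rail on its own -x side (towards the robot). End blocks 50 (x) x 16 (y), 70 high, at y = -90 and 90. Scale bar 10 high at x 15 to 57, y 90 to 290. Origin: centre of the base plate's underside, on the bench; z up (mm)
- rail_mid (a point): middle of the rig's front rail, on its axis: a level bar 10 diameter, 190 long, along the rig's y, axis 80 above the bench at x = -50 in the rig's frame, on two posts at y = -88 and 88. The bench in front of it (own x below -50) is bare. Axes as the rig's (mm)
- guard: the taller of two plain grey boards, 130 wide (own y) x 150 tall (own z) x 8 thick (own x), about 0.2 kg, upright in a slot of one of two alike wooden blocks (fixed, 71 x 100 x 32 high; slot 11 wide along the board, its floor 6 above the bench). Take it by its top edge; it lifts straight out. Origin: centre of its lower edge; both faces alike (mm)
- handle: upright round black handle on the end of the draw rod, slides along the rig's +y by up to 105; the spring pulls it back with 4.4 N plus 110 N per m. It is 24 diameter, from 14 to 92 above the bench (foot 34 diameter, lowest 10); the rod, 12 diameter, enters at 45 above the bench. Spring relaxed: 50 clear of the +y end block. Origin: centre of its underside; axes as the rig's (mm)
- draw_grip (a point): grip point on the handle's axis, 65 above the bench; moves with the handle; spring relaxed: x = 0, y = 160 in the rig's frame (mm)
- pointer (a point): tip of the thin flat steel pointer that sticks out from the handle's foot towards the rig's +x, 50 off the handle's axis, 21 above the bench; moves with the handle (mm)
- index_mark (a point): the mark: upright dark pin (top 30 above the bench) on the small index saddle on the scale bar beside the handle. Same x and z in the rig's frame as the pointer: on the mark, the two points coincide. Held by friction, not to be moved. Axes as the rig's (mm)
- index (a joint): where the index stands, in m: how far the handle must be drawn from its relaxed place for the pointer to be exactly on the mark (0.045 to 0.085)
- short_board: the shorter grey board, 130 wide x 90 tall x 8 thick, standing in the other block; bystander, leave alone. Origin at the centre of its lower edge (mm)
- socket_large: bystander: dark socket, 48 diameter, 55 tall, standing; origin under its centre (mm)
- socket_deep: bystander: bright slim deep socket, 28 diameter, 75 tall, standing; origin under its centre (mm)
- socket_stepped: bystander: bright stepped socket, 38 diameter at the top, 45 tall, standing; origin under its centre (mm)
- socket_wide: bystander: dark stepped socket, 60 diameter at the top, 60 tall, standing; origin under its centre (mm)
- wrench: bystander: steel wrench about 170 long, lying flat; origin under its middle (mm)
- extension: bystander: square steel extension bar, about 150 long, lying on the bench; origin under its middle (mm)
Not all that is in view belongs to the job. What is shaped like the guard but blue or purple is not meant.

How it is judged:
On the way, in this order (a step that is already met when the one before it is completed fails the run):
1. the tall board leans on the front rail, foot on the bench, centred and let go (angle between guard's own z axis and vertical between 0.1 and 0.6 rad and height (world z) of guard below 0.012 m and y of guard in the frame of rig between -0.03 and 0.03 m and x of guard in the frame of rig between -0.125 and -0.05 m and angle between the y axis of guard and the y axis of rig, either way round below 0.17 rad and contact force between guard and rig above 0.05 N and contact force between the fingers and guard below 0.1 N), for 0.3 s.
2. the handle is held with its pointer on the index mark (y of pointer in the frame of index_mark between -0.005 and 0.005 m and contact force between the fingers and handle above 3 N), for 0.3 s.
At the end, for the whole second after the job is handed in: The tall board, untouched, leans on the front rail 0.10 to 0.60 rad from upright, foot on the bench, centred on the rail within 30 mm and square within 0.17 rad; the fingers hold the handle still against the spring, pointer within 5 mm of the index mark (all of step 1 and all of step 2 and linear speed of handle below 0.01 m/s and linear speed of guard below 0.02 m/s); the arm keeps its last pose, push and grip.
It fails at once if the spring is drawn (more than 15 mm) while the guard is not in place (y of pointer in the frame of rig above 0.175 m and not (angle between guard's own z axis and vertical between 0.1 and 0.6 rad and height (world z) of guard below 0.012 m and y of guard in the frame of rig between -0.03 and 0.03 m and x of guard in the frame of rig between -0.125 and -0.05 m and angle between the y axis of guard and the y axis of rig, either way round below 0.17 rad)).
It fails at once if the index is shifted by more than 6 mm (distance of index_mark from where it was at the start of the episode above 0.006 m).
It fails at once if the other board, a socket, the wrench or the extension bar is moved by more than 30 mm (distance of any of short_board, socket_large, socket_deep, socket_stepped, socket_wide, wrench, extension from where it was at the start of the episode above 0.03 m).
It also fails if it takes over 61 s, if anything falls off the work surface, if the arm or the gripper's body presses on something with over 40 N, if the wrist force passes 120 N, or if a joint passes its speed limit or range.

## Working session

There is one attempt and no reset: what is moved stays moved. The work goes in short steps, each a Python script; the robot and the scene stay as the last script left them, time stands still between calls to the robot, and variables do not carry over. Pictures are saved under pics/ and viewed, about 8 in all and at most 12, crops included, and the job is handed in when it is done.

```bash
mkdir -p pics; cat > h.py <<'E'
import numpy as np, cv2
from bench import *
def und(c,uv):
    K=c["intrinsics"];uv=np.atleast_2d(np.array(uv,float))
    d=np.stack([(uv[:,0]-K[0,2])/K[0,0],(uv[:,1]-K[1,2])/K[1,1]],1)
    s=d.copy()
    for _ in range(20): s=d/(1+c["k1"]*(s**2).sum(1,keepdims=True))
    return s
def cloud(c,mask=None):
    z=c["range_z"]; m=z>0
    if mask is not None: m&=mask
    v,u=np.nonzero(m); s=und(c,np.stack([u,v],1)); zz=z[v,u][:,None]
    P=np.hstack([s*zz,zz]); return (P-c["t"])@c["R"], np.stack([u,v],1)
def proj(c,X):
    p=c["R"]@np.asarray(X,float)+c["t"]; s=p[:2]/p[2]; s=s*(1+c["k1"]*(s@s)); K=c["intrinsics"]
    return [K[0,0]*s[0]+K[0,2],K[1,1]*s[1]+K[1,2]]
def ray(c,uv):
    s=und(c,uv)[0]; d=c["R"].T@np.array([s[0],s[1],1]); return -c["R"].T@c["t"], d/np.linalg.norm(d)
def tri(rays):
    A=np.zeros((3,3));b=np.zeros(3)
    for o,d in rays:
        M=np.eye(3)-np.outer(d,d);A+=M;b+=M@o
    return np.linalg.solve(A,b)
def atz(c,uv,z):
    o,d=ray(c,uv); return o+d*(z-o[2])/d[2]
E
python3 - <<'E'
from h import *
for n in ("scene","top"):
    c=capture(n); cv2.imwrite(f"pics/{n}0.png",c["image"]); print(n,"cam at",(-c["R"].T@c["t"]).round(3),(c["range_z"]>0).mean())
    for q in ("rig","guard","short_board","handle","pointer","index_mark","index","draw_grip","rail_mid","socket_large","socket_deep","socket_stepped","socket_wide","wrench","extension"):
        try: r=silhouettes(n,q)
        except Exception as e: print(q,e); continue
        for k in r[:3]:
            P,_=cloud(c,k["region"])
            print(q,round(k["conf"],2),np.round(k["xy"]),k["region"].sum(), np.percentile(P,[3,50,97],axis=0).round(3).tolist() if len(P) else None)
print(current_clock())
E
```

```text
scene cam at [1.044 0.913 0.765] 0.9959602864583333
rig 0.66 [284. 288.] 5189 [[0.514, -0.149, 0.003], [0.577, 0.025, 0.016], [0.616, 0.225, 0.087]]
guard 0.95 [281. 192.] 524 [[0.308, -0.464, 0.005], [0.406, -0.305, 0.096], [0.418, -0.267, 0.16]]
guard 0.82 [320. 184.] 377 [[0.225, -0.398, 0.013], [0.266, -0.317, 0.09], [0.279, -0.286, 0.154]]
guard 0.71 [358. 237.] 976 [[0.328, -0.081, 0.009], [0.357, -0.01, 0.089], [0.374, 0.037, 0.153]]
short_board 0.7 [454. 334.] 2185 [[0.365, 0.282, 0.013], [0.387, 0.347, 0.065], [0.409, 0.402, 0.098]]
handle 0.6 [308. 300.] 718 [[0.544, -0.068, 0.021], [0.561, 0.106, 0.052], [0.594, 0.116, 0.095]]
handle 0.23 [455. 333.] 2179 [[0.367, 0.283, 0.018], [0.387, 0.346, 0.065], [0.41, 0.402, 0.098]]
pointer 0.64 [309. 296.] 719 [[0.545, -0.069, 0.021], [0.561, 0.106, 0.052], [0.594, 0.116, 0.094]]
index_mark 0.7 [308. 296.] 703 [[0.546, -0.068, 0.022], [0.561, 0.106, 0.052], [0.588, 0.116, 0.095]]
index_mark 0.32 [281. 289.] 5323 [[0.512, -0.149, 0.002], [0.576, 0.028, 0.016], [0.615, 0.226, 0.087]]
index 0.54 [309. 338.] 150 [[0.572, 0.141, 0.011],
[... 2543 characters left out ...]
0. 278.] 275 [[0.373, -0.204, 0.001], [0.393, -0.181, 0.055], [0.414, -0.159, 0.06]]
socket_deep 0.47 [229. 269.] 104 [[0.412, 0.19, 0.005], [0.424, 0.197, 0.073], [0.436, 0.21, 0.08]]
socket_stepped 0.7 [153. 227.] 122 [[0.533, 0.412, 0.012], [0.547, 0.425, 0.044], [0.561, 0.444, 0.05]]
socket_wide 0.8 [436. 177.] 382 [[0.644, -0.411, 0.039], [0.669, -0.384, 0.06], [0.699, -0.359, 0.065]]
wrench 0.67 [178. 218.] 371 [[0.505, 0.34, -0.001], [0.575, 0.354, 0.007], [0.655, 0.367, 0.012]]
wrench 0.33 [436. 179.] 460 [[0.645, -0.428, -0.002], [0.669, -0.385, 0.059], [0.706, -0.358, 0.065]]
extension 0.8 [418. 224.] 350 [[0.484, -0.375, -0.003], [0.538, -0.345, 0.014], [0.613, -0.309, 0.024]]
1.6
```

```bash
python3 - <<'E'
import cv2,numpy as np
a=cv2.imread("pics/scene0.png");b=cv2.imread("pics/top0.png")
cv2.imwrite("pics/a.png",cv2.resize(a[130:450,120:500],None,fx=2,fy=1.85)) 
cv2.imwrite("pics/b.png",cv2.resize(b[150:330,120:540],None,fx=1.9,fy=1.9))
E
```

```text
(no output)
```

View pics/a.png

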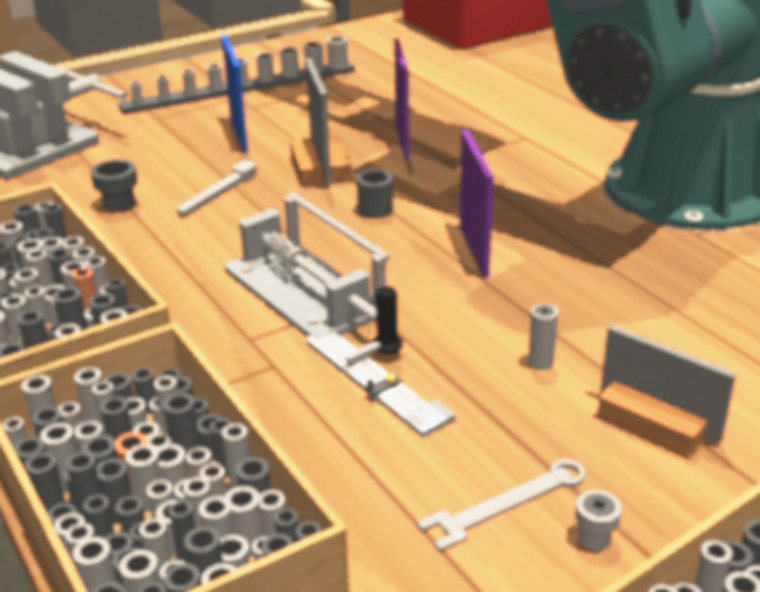

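View pics/b.png

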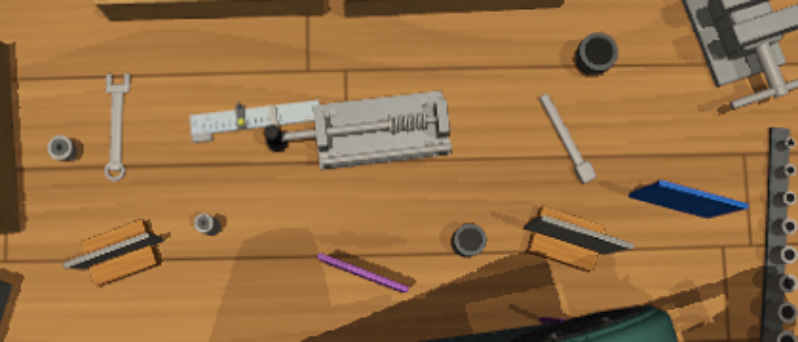

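The scene view shows the grey tall board in its block at about crop (318,120), between a blue and two purple lookalikes. The rig is in the middle with the black handle at (387,320), and the short board is at (665,385). The top view agrees: guard at (578,230), rig at (385,130), index saddle at (240,117). Next I fit the poses from the depth data.

```bash
cat > fit.py <<'E'
from h import *
def best(n,q,i=0): return silhouettes(n,q)[i]["region"]
def line(P,d0):
    m=np.median(P,0); 
    for _ in range(5):
        u,s,vt=np.linalg.svd(P-P.mean(0),full_matrices=False); r=np.linalg.norm((P-P.mean(0))-np.outer((P-P.mean(0))@vt[0],vt[0]),axis=1)
        P=P[r<max(2.5*np.median(r),.003)]
    d=vt[0]*np.sign(vt[0]@d0); s=(P-P.mean(0))@d
    return P.mean(0)+d*(np.percentile(s,1)+np.percentile(s,99))/2,d,np.ptp(np.percentile(s,[1,99])),len(P)
E
python3 - <<'E'
from fit import *
y=np.array([0,1.])
for n in ("scene","top"):
    c=capture(n); P,_=cloud(c)
    box=lambda a,b,c_,d,e,f:P[(P[:,0]>a)&(P[:,0]<b)&(P[:,1]>c_)&(P[:,1]<d)&(P[:,2]>e)&(P[:,2]<f)]
    G=box(.36,.43,-.40,-.25,.135,.17); print(n,"guard top z",np.percentile(G[:,2],[50,90,99]).round(4)); print(" line",*line(G[:,:2],y))
    R=box(.50,.535,-.16,.13,.077,.1); print(" rail z",np.percentile(R[:,2],[50,97]).round(4),*line(R[:,:2],y))
    H=box(.53,.58,.08,.14,.08,.11); print(" handle top",np.median(H,0).round(4),H.min(0).round(3),H.max(0).round(3),len(H))
    B=box(.535,.63,-.17,.1,.062,.078);
    for s,nm in ((B[B[:,1]<-.05],"blk-"),(B[B[:,1]>0],"blk+")): print(" ",nm,len(s),s.mean(0).round(4) if len(s) else "")
    r=silhouettes(n,"index"); r=[k for k in r if k["region"].sum()<250]
    if r:
        I,_=cloud(c,r[0]["region"]); I=I[I[:,2]>.02]; print(" idx",len(I),np.median(I,0).round(4) if len(I) else "")
E
```

```text
scene guard top z [0.1562 0.1603 0.1621]
 line [ 0.39677501 -0.32603652] [0.31750486 0.94825664] 0.12805728384132592 134
 rail z [0.0857 0.0889] [ 0.52043103 -0.05811613] [-0.09624928  0.99535726] 0.1828538458012377 219
 handle top [0.5554 0.107  0.0913] [0.542 0.092 0.08 ] [0.564 0.117 0.096] 117
  blk- 164 [ 0.5732 -0.1423  0.0699]
  blk+ 170 [0.5616 0.0366 0.07  ]
 idx 38 [0.6052 0.1589 0.0238]
top guard top z [0.1544 0.1581 0.1601]
 line [ 0.39347569 -0.32932145] [0.33635438 0.94173549] 0.1272565870119522 213
 rail z [0.0839 0.0888] [ 0.5192486  -0.06159268] [-0.09506897  0.99547069] 0.18636119229961245 259
 handle top [0.553  0.1012 0.0902] [0.542 0.091 0.08 ] [0.565 0.113 0.095] 61
  blk- 105 [ 0.577  -0.1457  0.0699]
  blk+ 110 [0.5599 0.0365 0.07  ]
 idx 12 [0.5911 0.1577 0.0233]
```

```bash
cat >> fit.py <<'E'
from scipy.spatial.transform import Rotation as Ro
yr=np.array([-.0957,.9954,0]);yr/=np.linalg.norm(yr);zr=np.array([0,0,1.]);xr=np.cross(yr,zr)
rail=np.array([.5198,-.0598,.080]); org=rail+.05*xr; org[2]=0
def quat(x,z):
    x=x/np.linalg.norm(x);z=z/np.linalg.norm(z); return Ro.from_matrix(np.stack([x,np.cross(z,x),z],1)).as_quat()
down=np.array([0,0,-1.])
E
python3 - <<'E'
from fit import *
yg=np.array([.327,.945,0]);xg=np.cross(yg,zr); t=.25
print(current_orientation(),current_finger_gap())
tip=rail+xr*-.0297+0; 
for s in (1,-1):
    print(s,inverse_kinematics([.395,-.328,.25],quat(s*xg,down)))
    z=-np.sin(t)*xr-np.cos(t)*zr; x=np.cos(t)*xr-np.sin(t)*zr
    p=org-.08*xr-z*.116
    print(p,inverse_kinematics(p,quat(s*x,z)), inverse_kinematics(org+.21*yr+.046*zr,quat(s*xr,down)))
q=quat(-xg,down) if current_orientation() is None else None
s=1 if abs((inverse_kinematics([.395,-.328,.25],quat(xg,down)) or [9]*6)[5])<abs((inverse_kinematics([.395,-.328,.25],quat(-xg,down)) or [9]*6)[5]) else -1
print("use",s); move_ptp([.395,-.328,.25],quat(s*xg,down))
c=capture("wrist"); cv2.imwrite("pics/w1.png",c["image"]); print(current_clock(), -c["R"].T@c["t"])
r=silhouettes("wrist","guard"); print([(k["conf"],k["xy"],k["region"].sum()) for k in r])
P,_=cloud(c); G=P[(P[:,0]>.33)&(P[:,0]<.46)&(P[:,1]>-.43)&(P[:,1]<-.22)&(P[:,2]>.143)&(P[:,2]<.17)]
print(len(G)); 
if len(G)>20: print(np.percentile(G[:,2],[10,50,90]),*line(G[:,:2],np.array([0,1])))
E
```

```text
[ 8.26464717e-01 -5.62988517e-01 -1.90973268e-05 -1.92579080e-05] 0.08808006112961686
1 [-8.27594576e-01  2.08205073e-01  1.65665074e+00 -4.44089210e-16
  1.27673685e+00 -4.94459314e-01]
[ 0.51850483 -0.05992452  0.11239384] [-0.19526995  0.5062685   1.60419878 -0.07437615  1.27179365 -0.26060272] [ 1.52258868e-01  5.29987246e-01  1.74573552e+00 -4.44089210e-16
  8.65869884e-01  5.64112062e-02]
-1 [-8.27594576e-01  2.08205073e-01  1.65665074e+00 -4.44089210e-16
  1.27673685e+00  2.64713334e+00]
[ 0.51850483 -0.05992452  0.11239384] [-0.19526995  0.5062685   1.60419878 -0.07437615  1.27179365  2.88098993] NoneTraceback (most recent call last):
  File "<stdin>", line 11, in <module>
ValueError: The truth value of an array with more than one element is ambiguous. Use a.any() or a.all()
```

```bash
python3 - <<'E'
from fit import *
yg=np.array([.327,.945,0]);xg=np.cross(yg,zr)
move_ptp([.395,-.328,.25],quat(xg,down))
c=capture("wrist"); cv2.imwrite("pics/w1.png",c["image"]); print(current_clock(), -c["R"].T@c["t"])
r=silhouettes("wrist","guard"); print([(k["conf"],k["xy"],k["region"].sum()) for k in r])
P,_=cloud(c); G=P[(P[:,0]>.33)&(P[:,0]<.46)&(P[:,1]>-.43)&(P[:,1]<-.22)&(P[:,2]>.143)&(P[:,2]<.17)]
print(len(G)); 
if len(G)>20: print(np.percentile(G[:,2],[10,50,90]),*line(G[:,:2],np.array([0,1])))
E
```

```text
2.9667 [ 0.41885298 -0.25783254  0.41287314]
[(0.84, [187.7, 256.7], np.int64(5030)), (0.79, [408.4, 334.7], np.int64(2452)), (0.6, [323.1, 227.1], np.int64(1653))]
1624
[0.15578863 0.15668255 0.15754313] [ 0.3921147  -0.32827801] [0.32871854 0.94442793] 0.12749107094984036 1624
```

View pics/w1.png

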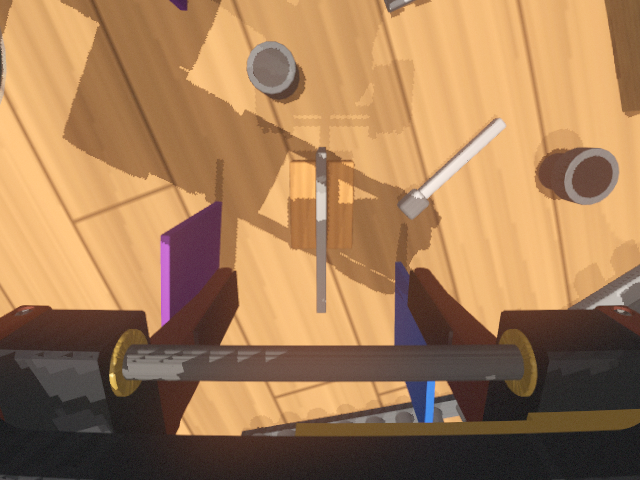

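The wrist view shows the grey guard edge-on from (320,150) to (320,312), aligned with the jaws. The blue and purple boards stand clear of the fingers. I'll grasp it and lift.

```bash
python3 - <<'E'
from fit import *
yg=np.array([.328,.9445,0]);xg=np.cross(yg,zr); q=quat(xg,down)
p=np.array([.3928,-.3283,.1225])
servo_line(p+[0,0,.09],q,rate=.2)
servo_line(p,q,rate=.15,contact_N=8)
print(current_position()); move_gripper(.0); print("gap",current_finger_gap(),current_force())
servo_line(p+[0,0,.05],q,rate=.06); print(current_force())
servo_line(p+[0,0,.165],q,rate=.2)
print("gap",current_finger_gap(),current_force(),current_torque(),current_clock())
z=-np.sin(.25)*xr-np.cos(.25)*zr; x=np.cos(.25)*xr-np.sin(.25)*zr
# board lower edge is 0.1155+? below TCP: top at TCP-z 0.1565-0.1225=.034 behind -> foot .116 ahead
foot=org-.10*xr; 
via=foot-z*.116+[0,0,.15]; move_ptp(via,quat(x,z)); print(current_position(),via,current_clock())
c=capture("scene"); cv2.imwrite("pics/s2.png",cv2.resize(c["image"][120:380,180:500],None,fx=2.2,fy=2.2))
P,_=cloud(c)
# board points in tool frame
R=Ro.from_quat(current_orientation()).as_matrix(); L=(P-current_position())@R
m=(abs(L[:,0])<.015)&(abs(L[:,1])<.09)&(L[:,2]>.01)&(L[:,2]<.14); B=L[m]
print(m.sum(),np.percentile(B,[1,50,99],axis=0).round(4))
E
```

```text
[ 0.39351648 -0.32907529  0.12351212]
gap 0.00785054700626676 [-0.40233672 -0.39045958 -0.07145822]
[-0.43341217 -0.49121539 -1.1742508 ]
gap 0.008253406372604119 [-0.08051203 -0.14177355 -2.03627913] [-0.04712395  0.01806767 -0.02432894] 7.0167
[ 0.49830022 -0.06274837  0.26203819] [ 0.49859663 -0.06183854  0.26239384] 8.1333
1150 [[-0.0035 -0.0658  0.0114]
 [ 0.0035 -0.0091  0.0602]
 [ 0.0057  0.0638  0.1126]]
```

View pics/s2.png

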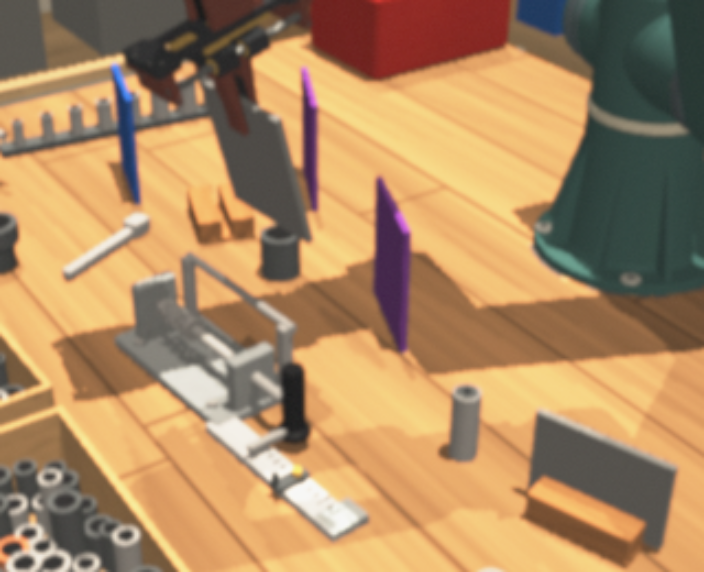

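The board is held square in the gripper, above and in front of the rail. Next come guarded moves down to the bench and in to the rail.

```bash
python3 - <<'E'
from fit import *
t=.25; z=-np.sin(t)*xr-np.cos(t)*zr; x=np.cos(t)*xr-np.sin(t)*zr; q=quat(x,z)
rig=lambda p:np.array([(p-org)@xr,(p-org)@yr,p[2]]).round(4)
foot=lambda:np.array(current_position())+z*.116
P=org-.10*xr-z*.116
servo_line(P+[0,0,.015],q,rate=.15)
print(servo_line(P-[0,0,.008],q,rate=.03,contact_N=3),rig(foot()),current_force())
p=np.array(current_position())+[0,0,.003]; servo_line(p,q,rate=.03)
print(servo_line(p+xr*.035,q,rate=.03,contact_N=2.5),rig(foot()),current_force())
p=np.array(current_position())
print(servo_line(p-[0,0,.008],q,rate=.02,contact_N=2.5),rig(foot()),current_force(),current_clock())
c=capture("scene"); cv2.imwrite("pics/s3.png",cv2.resize(c["image"][180:340,230:430],None,fx=3.5,fy=3.5))
E
```

```text
True [-0.0997 -0.      0.0012] [ 0.77087684 -1.38149397  3.95252925]
True [-0.0812  0.0001  0.0035] [-1.05848366  0.44729586 -2.10559648]
True [-0.0817  0.0002  0.0011] [ 0.11030591 -0.48402064  2.40925489] 10.9833
```

View pics/s3.png

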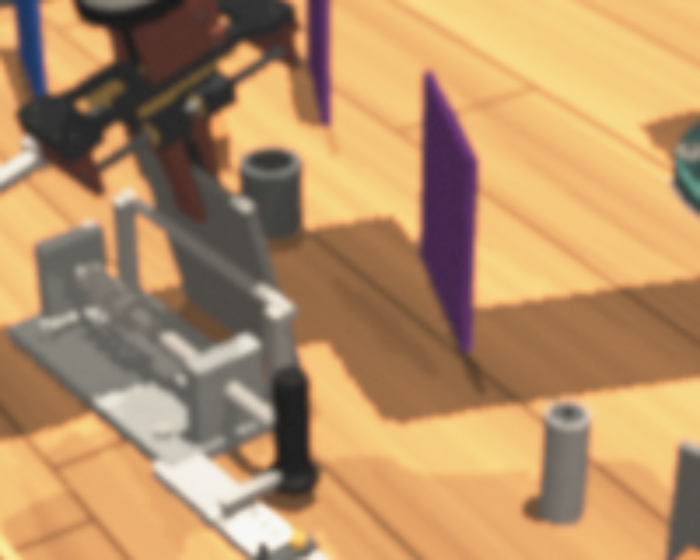

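The board stands on the bench and touches the rail (foot at rig x -82 mm, y 0). I'll release it, back off along the tool axis, verify, and go above the handle.

```bash
cat > chk.py <<'E'
from fit import *
def rigf(P): P=np.asarray(P); D=P-org; return np.stack([D@xr,D@yr,P[...,2]],-1)
def guard(c):
    L=rigf(cloud(c)[0]); B=L[(L[:,0]>-.12)&(L[:,0]<-.025)&(abs(L[:,1])<.085)&(L[:,2]>.095)&(L[:,2]<.16)]
    if len(B)<30: return len(B)
    m=B.mean(0); n=np.linalg.svd(B-m,full_matrices=False)[2][2]; n*=np.sign(n[0])
    return dict(n=len(B),tilt=np.arcsin(-n[2]).round(3),yaw=np.arctan2(n[1],n[0]).round(3),ylim=np.percentile(B[:,1],[1,99]).round(4),top=np.percentile(B[:,2],99).round(4),x0=(m[0]+n[2]/n[0]*m[2]).round(4))
E
python3 - <<'E'
from chk import *
t=.25; z=-np.sin(t)*xr-np.cos(t)*zr; x=np.cos(t)*xr-np.sin(t)*zr; q=quat(x,z)
move_gripper(.04); sleep(.3); p=np.array(current_position())
servo_line(p-z*.08,q,rate=.12); print(current_force())
move_ptp(p+[0,0,.2],quat(xr,down))
V=org+.185*yr-xr*0+zr*.24
move_ptp(V,quat(xr,down)); move_gripper(.088)
for n in ("scene","top"): print(n,guard(capture(n)))
c=capture("wrist"); cv2.imwrite("pics/w4.png",c["image"]); np.savez("w4.npz",**{k:c[k] for k in c})
L=rigf(cloud(c)[0]); print(current_clock(),current_position())
H=L[(L[:,2]>.085)&(L[:,2]<.1)&(abs(L[:,0])<.03)&(L[:,1]>.13)&(L[:,1]<.2)]; print("handle",len(H),np.median(H,0),H.min(0),H.max(0))
I=L[(L[:,2]>.024)&(L[:,2]<.036)&(L[:,0]>.02)&(L[:,0]<.07)&(L[:,1]>.19)&(L[:,1]<.26)]; print("pin",len(I),np.median(I,0) if len(I) else "")
E
```

```text
[ 0.39079589  0.38483661 -0.46099144]
scene {'n': 602, 'tilt': np.float64(0.218), 'yaw': np.float64(0.006), 'ylim': array([-0.065 ,  0.0646]), 'top': np.float64(0.1506), 'x0': np.float64(-0.0751)}
top {'n': 529, 'tilt': np.float64(0.308), 'yaw': np.float64(-0.001), 'ylim': array([-0.0651,  0.0619]), 'top': np.float64(0.1506), 'x0': np.float64(-0.0911)}
15.2583 [0.55185759 0.12919377 0.23998775]
handle 478 [-0.00344357  0.16204109  0.09223194] [-0.01499796  0.14925827  0.0852884 ] [0.00807089 0.1724972  0.09467006]
pin 29 [0.05777836 0.21115689 0.03045697]
```

View pics/w4.png

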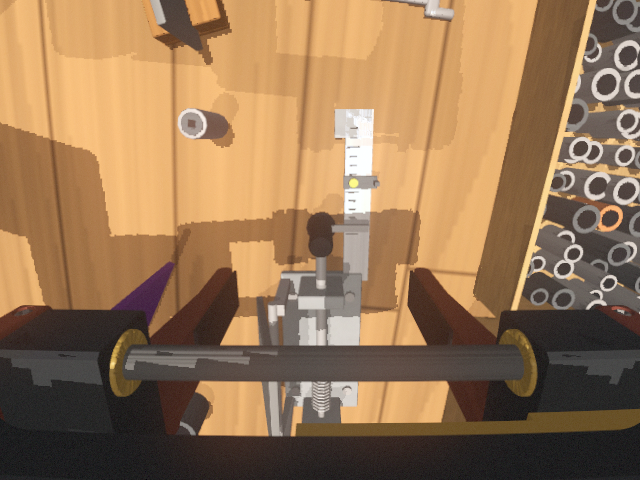

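The guard leans about 0.22–0.31 rad (two views), square and centred within 2 mm. In the wrist view the handle top is at (320,222), the pointer tip at about (368,228) and the pin at (376,183), so the draw is about 49 mm. I'll grip the handle and draw it part way.

```bash
python3 - <<'E'
from chk import *
q=quat(xr,down); G=org-.0035*xr+.1610*yr+zr*.046
move_ptp(G+[0,0,.08],q)
print(servo_line(G,q,rate=.12,contact_N=8)); move_gripper(0); print("gap",current_finger_gap(),rigf(current_position()),current_force())
p=np.array(current_position()); p[2]=.046
servo_line(p+.040*yr,q,rate=.05); F=np.array(current_force()); print("Fy",F@yr,F,current_clock(),rigf(current_position()))
for n in ("wrist","scene"):
    c=capture(n); cv2.imwrite(f"pics/{n}5.png",c["image"]); np.savez(f"{n}5.npz",**c)
    for k in ("pointer","index_mark","index"):
        print(n,k,[(round(r["conf"],2),r["xy"]) for r in spot_in(n,k)[:3]])
    L=rigf(cloud(c)[0])
    if n=="scene": print(guard(c)); print([proj(c,org+xr*.05+yr*.2+zr*.021)])
    else: print([proj(c,org+xr*.0465+yr*y+zr*.021) for y in (.201,.211)])
E
python3 -c "
import cv2
a=cv2.imread('pics/wrist5.png');cv2.imwrite('pics/w5c.png',cv2.resize(a[60:330,230:500],(800,800))[:600])"
```

```text
False
gap 0.023422677667336658 [-0.00230635  0.16096872  0.04606801] [ 4.39218357  0.23977817 -3.03747031]
Fy -7.727806337104422 [ 2.65866326 -7.50782965 -1.33907431] 18.575 [-0.00234451  0.19925287  0.0460371 ]
wrist pointer [(0.97, [326.9, 295.4])]
wrist index_mark [(0.6, [403.2, 247.8])]
wrist index [(0.77, [397.2, 250.7])]
[[np.float64(407.4148436891932), np.float64(267.31994102590585)], [np.float64(408.6126863316305), np.float64(251.12790740560834)]]
scene pointer [(0.69, [324.6, 312.3]), (0.23, [226.3, 232.8])]
scene index_mark []
scene index []
{'n': 632, 'tilt': np.float64(0.214), 'yaw': np.float64(0.01), 'ylim': array([-0.0638,  0.0652]), 'top': np.float64(0.1511), 'x0': np.float64(-0.0747)}
[[np.float64(305.17745341009925), np.float64(334.30156149694864)]]
```

View pics/wrist5.png

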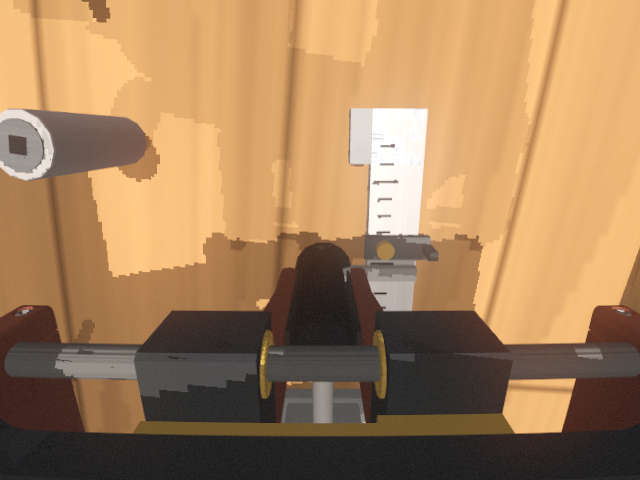

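```bash
python3 - <<'E'
import cv2
a=cv2.imread('pics/wrist5.png')[220:300,340:450];cv2.imwrite('pics/w5c.png',cv2.resize(a,None,fx=7,fy=7,interpolation=0))
E
```

```text
(no output)
```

View pics/w5c.png

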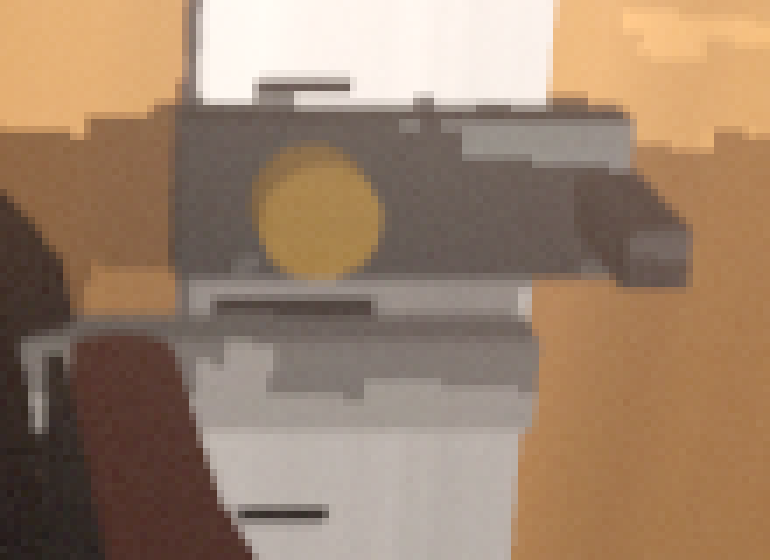

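```bash
python3 - <<'E'
from chk import *
c=dict(np.load("wrist5.npz"))
f=lambda u,v,z:rigf(atz(c,[[340+u/7,220+v/7]],z)).round(4)
print("pin top",f(657,258,.030),"front edge",f(657,285,.030),"pin at base",[f(600,195,z) for z in (.018,.021)])
print("tip top face far/near/mid",f(537,345,.022),f(533,430,.022),f(535,387,.022))
L,uv=cloud(c); L=rigf(L)
for nm,(u,v) in dict(pin=(657,258),tip=(515,370),tip2=(515,415),scale=(450,470),saddle=(450,200)).items():
    k=np.argmin(np.abs(uv-[340+u/7,220+v/7]).sum(1)); print(nm,L[k].round(4))
# scene/top views: pin points
E
```

```text
pin top [0.0584 0.2107 0.03  ] front edge [0.0586 0.2084 0.03  ] pin at base [array([0.0572, 0.212 , 0.018 ]), array([0.0563, 0.213 , 0.021 ])]
tip top face far/near/mid [0.0518 0.2002 0.022 ] [0.052  0.1925 0.022 ] [0.0519 0.1964 0.022 ]
pin [0.0583 0.2108 0.0305]
tip [0.0496 0.1989 0.0245]
tip2 [0.05   0.195  0.0242]
scale [0.0478 0.184  0.0112]
saddle [0.0451 0.2105 0.0155]
```

```bash
python3 - <<'E'
from chk import *
q=quat(xr,down); p0=np.array(current_position()); p=p0.copy(); p[2]=.046
servo_line(p+.0147*yr,q,rate=.03); sleep(.3); print("moved",(np.array(current_position())-p0)@yr, current_force()@yr if hasattr(current_force(),'shape') else current_force(),current_finger_gap(),current_clock())
c=capture("wrist"); np.savez("w6.npz",**c)
cv2.imwrite('pics/w6.png',cv2.resize(c["image"][220:300,340:450],None,fx=7,fy=7,interpolation=0))
s=capture("scene"); np.savez("s6.npz",**s); print(guard(s)); print(guard(capture("top")))
L,uv=cloud(c); L=rigf(L); m=(L[:,0]>.052)&(L[:,0]<.07)&(L[:,1]>.19)&(L[:,1]<.23)&(L[:,2]>.027)&(L[:,2]<.035); print("pin top",m.sum(),L[m].mean(0))
m=(L[:,0]>.025)&(L[:,0]<.05)&(L[:,1]>.19)&(L[:,1]<.23)&(L[:,2]>.0215)&(L[:,2]<.027); print("pointer top",m.sum(),L[m].mean(0),np.percentile(L[m][:,1],[2,98]))
E
```

```text
moved 0.01252392133268126 -10.047913959341782 0.023637179294657463 19.85
{'n': 632, 'tilt': np.float64(0.215), 'yaw': np.float64(0.013), 'ylim': array([-0.0642,  0.0642]), 'top': np.float64(0.1509), 'x0': np.float64(-0.0749)}
{'n': 533, 'tilt': np.float64(0.306), 'yaw': np.float64(-0.002), 'ylim': array([-0.0653,  0.0623]), 'top': np.float64(0.1505), 'x0': np.float64(-0.0909)}
pin top 118 [0.05771434 0.21175348 0.03003509]
pointer top 654 [0.03732295 0.21134614 0.02442979] [0.20684697 0.21526473]
```

View pics/w6.png

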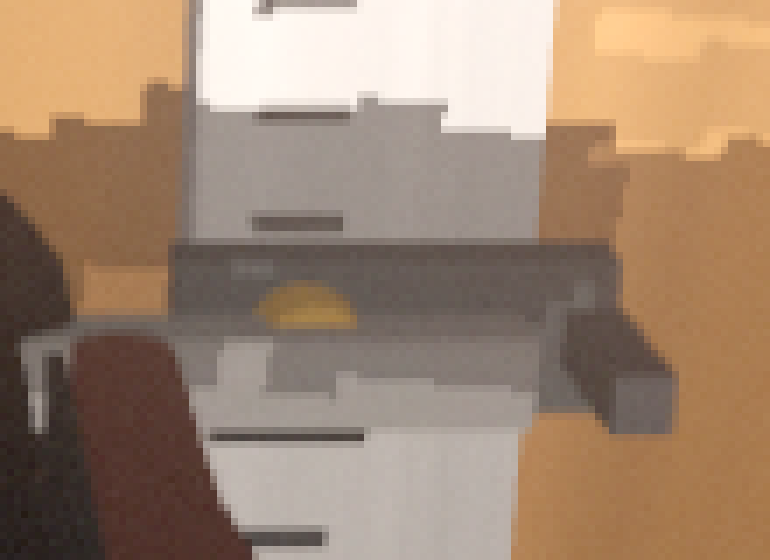

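The pointer strip (mid row about 387 at the tip) sits over the saddle next to the pin. Depth gives pointer y 211.3 mm and pin y 211.8 mm. The index hasn't shifted and the guard is unchanged. One drift check, then I hand in.

```bash
python3 - <<'E'
from chk import *
def meas():
    L=rigf(cloud(capture("wrist"))[0]); b=(L[:,1]>.19)&(L[:,1]<.23)
    return L[b&(L[:,0]>.025)&(L[:,0]<.05)&(L[:,2]>.0215)&(L[:,2]<.027)][:,1].mean(), L[b&(L[:,0]>.052)&(L[:,0]<.07)&(L[:,2]>.027)&(L[:,2]<.035)][:,1].mean()
sleep(.8); a=meas(); print(a,np.abs(current_qvel()).max(),current_finger_gap(),current_clock())
if abs(a[0]-a[1])<.003: close_job(); print("closed")
E
```

```text
(np.float64(0.2112624843603366), np.float64(0.21168566036080683)) 0.002062471945944508 0.023759487632126004 20.85
the job is handed in; nothing more can be done
closed
```

I leaned the tall grey board on the front rail and let go of it. I then drew the handle to the index mark and handed the job in with the gripper still holding it, at about 21 s of the 61 s allowed.

**Guard:**
- It is centred on the rail within about 2 mm and square within about 0.015 rad.
- The two cameras disagreed on the tilt, 0.215 rad (scene) against 0.306 rad (top). Both are inside 0.10–0.60 rad.
- It read the same before and after the draw.

**Handle:**
- The pointer stood at 211.3 mm and the pin at 211.7 mm in the rig's frame, so they are about 0.4 mm apart. This held over about 1 s with no sign of slip.
- The spring pull on the tool was about 10 N.

**Other checks:**
- The index pin was at about 211–212 mm in every view, so it was not shifted.
- The pin measured about 58 mm across the rig, where the text puts it at the pointer's 50 mm. I aligned along the draw direction only.
- I did not re-measure the other board, the sockets, the wrench or the extension bar at the end. The arm made no unexpected contacts on the way.

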